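# Put the mixed-up canister lids back

### The arm

A 7-joint arm with a two-finger parallel gripper is mounted at the origin on a cart in front of the work surface, level with it; the furniture and walls round the work are solid. World frame = base frame: x ahead of the robot, y to its left, z up, the work surface at z = 0. Lengths are in m, angles in rad, forces in N, time in s.
With the tool pointing down it reaches from about 0.425 to 0.825 m from the base axis. Payload 3.6 kg.
Tool frame: the origin (TCP) lies midway between the tips of the shut fingers; the grasp point (between the pads) lies 19 mm behind it; z points along the fingers, y is the line along which they close (so a half turn about z gives the same grasp; the last joint's range is limited). The gripper opens to 85 mm and grips with 20 to 120 N. Pads are 22 mm wide; open, the fingers measure 114 mm over their backs; the gripper's body (76 mm by 85 mm) begins 54 mm behind the grasp point. The pads swing forward as they close: fully open they stand 13 mm farther back than shut.
Start: joints at [-1.28, 0.615, -0.013, 1.423, 0.008, 1.103, -0.04], TCP at [0.202, 0.618, 0.231] pointing down, gripper open.
Joint ranges: [-3.12, 3.12], [-0.3, 2.06], [-1.34, 1.32], [0.26, 2.42], [-1.36, 4.5], [0.01, 1.98], [-2.84, 2.84]. Speed limits (rad/s): [2.79, 2.79, 3.14, 3.14, 3.14, 3.14, 3.14].

### API

Orientations are given as [roll, pitch, yaw] about the fixed x, y, z axes, in that order (R = Rz(yaw) Ry(pitch) Rx(roll)).
In Python, from rig import manip gives the robot as it stands.
- The arm moves only by the tool carry_out, never from a script. Its argument "increments" is a list of rows, each a list of 7 numbers: the finger opening in mm, from 0 to 85.4, then the shift along the tool's x, y, z in units of 40 mm (1.0 is 40 mm), then the turn, a rotation vector about the tool's x, y, z in units of 5 degrees (1.0 is 5 degrees). A call has 1 to 12 rows; each row is the pose to reach, as a shift and turn from the pose commanded when the call began, along the tool's axes at that moment; what a row does not reach only later rows make up. A row lasts 1/12 s, in which the tool goes at most 41.7 mm and 7.16 degrees, less where a joint would pass 70% of its speed; a pose out of reach is approached as far as the arm can. A call with a gripper value outside its range is refused whole. The fingers move at their own pace and stop on an object; the grip force is fixed at half the most. Time passes only in rows, so rows that repeat a pose let the fingers close. It gives the time, the measured TCP pose, the force, the opening and the grip force at its end, in the units of the state.
- manip.sense(): the state, without advancing time (a new reading comes with each control period).
- manip.grab_frame(name): name is "side" or "top"; returns the picture (400x640x3 uint8, red, green, blue); there is no depth.
- manip.camera_model(name): a dict with "K" (3x3 intrinsics, pixels), "R" (3x3) and "t" (3): a world point X has camera coordinates R X + t. Camera axes: x right, y down, z forward; pixel columns grow to the right and rows downward; lengths in m; the calibration is good to about 2 mm. A picture is of the moment at which its call begins. camera_model takes no time and is no camera call.
- manip.sign_off(): hands the job in; it is judged then, once.
The state is a dict: "clock": time; "joint_pos": joint angles; "dq": joint speeds; "effort": joint torques, N m; "eef_pos": TCP position; "ee_rot": TCP orientation; "force": force on the tool from outside, world axes, zero at the start; "wrist_torque": the same for the moment, N m; "opening": finger opening in m; "gripper_force": force on a finger pad.
Only numpy, scipy, OpenCV 4.12 (cv2) and the standard library are available. Lean on these libraries where they do the work, as an engineer would, in place of code of your own. Each camera call takes 0.05 s, during which the arm holds its last target. There are 200 camera calls.

### The job

The lids of the four white canisters, where the small spare parts are kept, have been mixed up: each one lies loosely on a canister of another shape. Put every lid back on its own canister, dropped fully home so that it sits flat on the rim; the empty cork coaster (or any free bit of desk) can hold a lid meanwhile. Do not knock over the little saline bottle among them or push it aside.

Things in the scene. Friction and masses are not known exactly. Their poses are not given: they have to be found in the camera images.
- lid_round: Wooden lid of the round canister: a plate, round, 84 mm across and 7 mm thick. Below it a plug, 68 mm across, 8 mm deep, edge rounded, fits its own canister's mouth with 3 mm to spare all round. Central on top: a turned wooden knob, 16 to 19 mm across, 26 mm high. About 70 g. Origin: centre of the plate's underside (plug to 8 mm below, grip's top 33 mm above); z up.
- lid_square: Wooden lid of the square canister: a plate, square, 74 x 74 mm and 7 mm thick. Below it a plug, 58 x 58 mm, 8 mm deep, edge rounded, fits its own canister's mouth with 3 mm to spare all round. Central on top: a bar grip 12 mm wide (x), 30 mm long (y), 26 mm high. About 70 g. Origin: centre of the plate's underside (plug to 8 mm below, grip's top 33 mm above); z up.
- lid_oblong: Wooden lid of the oblong canister: a plate, oblong, 60 x 108 mm and 7 mm thick, long side along y. Below it a plug, 44 x 92 mm, 8 mm deep, edge rounded, fits its own canister's mouth with 3 mm to spare all round. Central on top: a bar grip 12 mm wide (x), 40 mm long (y), 26 mm high. About 70 g. Origin: centre of the plate's underside (plug to 8 mm below, grip's top 33 mm above); z up.
- lid_slim: Wooden lid of the slim canister: a plate, long and slim, 42 x 140 mm and 7 mm thick, long side along y. Below it a plug, 26 x 124 mm, 8 mm deep, edge rounded, fits its own canister's mouth with 3 mm to spare all round. Central on top: a bar grip 12 mm wide (x), 40 mm long (y), 26 mm high. About 70 g. Origin: centre of the plate's underside (plug to 8 mm below, grip's top 33 mm above); z up.
- jar_round: White ceramic canister, open on top, fixed to the desk: round, 84 mm across outside, 60 mm high, wall 5 mm, mouth 74 mm across. Takes the round lid at any turn. Origin: centre of its underside (z = 6 mm, on a mat); z up. Own lid fully home: lid origin 60 mm above this one; a wrong lid rests with its plug on the rim, 8 mm higher.
- jar_square: White ceramic canister, open on top, fixed to the desk: square, 74 x 74 mm outside, 60 mm high, wall 5 mm, mouth 64 x 64 mm. Takes the square lid at any quarter turn. Origin: centre of its underside (z = 6 mm, on a mat); z up. Own lid fully home: lid origin 60 mm above this one; a wrong lid rests with its plug on the rim, 8 mm higher.
- jar_oblong: White ceramic canister, open on top, fixed to the desk: oblong, 60 x 108 mm outside, 60 mm high, wall 5 mm, mouth 50 x 98 mm, long side along y. Takes the oblong lid either way round. Origin: centre of its underside (z = 6 mm, on a mat); z up. Own lid fully home: lid origin 60 mm above this one; a wrong lid rests with its plug on the rim, 8 mm higher.
- jar_slim: White ceramic canister, open on top, fixed to the desk: long and slim, 42 x 140 mm outside, 60 mm high, wall 5 mm, mouth 32 x 130 mm, long side along y. Takes the slim lid either way round. Origin: centre of its underside (z = 6 mm, on a mat); z up. Own lid fully home: lid origin 60 mm above this one; a wrong lid rests with its plug on the rim, 8 mm higher.
- coaster: Cork coaster, 100 mm across, 5 mm thick, fixed flat on the desk and empty: a free spot to park a lid on its plug. Origin: centre of its underside (z = 6 mm, on a mat).
- saline: Small white saline bottle, 39 mm across and 73 mm high, standing loose among the canisters; not part of the job. Origin: centre of its underside; z up.

How it is judged:
By the outcome, as a careful person would: the job done as asked, in the order asked, and still so for the second after the job is handed in, with the robot touching nothing.
It also fails if it takes over 128 s, if anything falls off the work surface, if the arm or the gripper's body presses on something with over 40 N, if the wrist force passes 120 N, or if a joint passes its speed limit or range.

## Working session

There is one attempt and no reset: what is moved stays moved. The work goes in short steps, Python scripts to look and compute and a tool call to move; the robot and the scene stay as the last step left them, time stands still between calls to the robot, and variables do not carry over. Pictures are saved under pics/ and viewed, at most 17 in all, crops included, and the job is handed in when it is done.

Besides the shell and the picture viewer there is one more tool, called after "Emit:" as name(argument=value, ...) on one line, values as JSON. carry_out: Moves the arm, as the interface text tells. Its arguments: {"type":"object","properties":{"increments":{"type":"array","items":{"type":"array","items":{"type":"number"}}}},"required":["increments"]}

```bash
ls; mkdir -p pics
python3 - <<'E'
from rig import manip
import cv2,numpy as np
for n in("top","side"):
    cv2.imwrite(f"pics/{n}0.png",manip.grab_frame(n)[:,:,::-1]); c=manip.camera_model(n); print(n,c["K"].round(1).tolist(),(-c["R"].T@c["t"]).round(3),c["R"].round(3).tolist())
s=manip.sense();print(s["eef_pos"],s["ee_rot"],s["clock"],s["opening"])
E
```

```text
pics
top [[444.5, 0.0, 327.9], [0.0, 444.5, 199.3], [0.0, 0.0, 1.0]] [0.313 0.027 1.081] [[0.0, -1.0, 0.021], [-0.984, -0.004, -0.18], [0.18, -0.02, -0.984]]
side [[401.4, 0.0, 315.3], [0.0, 401.4, 202.3], [0.0, 0.0, 1.0]] [0.517 0.657 0.64 ] [[-1.0, -0.019, 0.006], [-0.017, 0.641, -0.768], [0.011, -0.768, -0.641]]
[0.2022091  0.61700729 0.23023531] [-3.13922248e+00  1.05123588e-05  2.82491456e+00] 0.1 0.08531482365939869
```

View pics/top0.png

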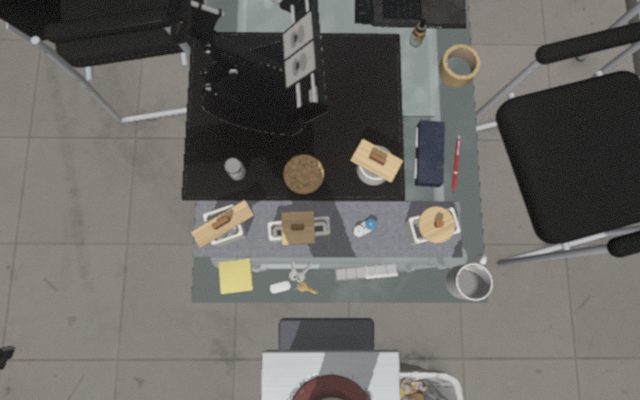

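View pics/side0.png

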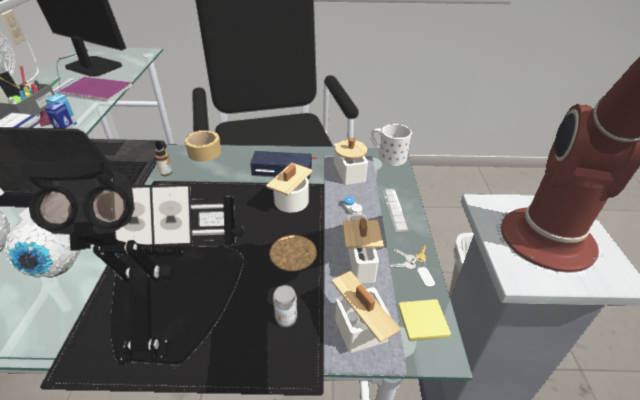

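Top view: slim lid on a jar at about (222,223), square lid on the slim jar (298,229), oblong lid on the round jar (376,160), round lid on a jar at (437,224). The coaster is at (304,174), with bottles at (365,226) and (234,168). I'll zoom in for the details.

Run:
```python
import cv2
t=cv2.imread("pics/top0.png");s=cv2.imread("pics/side0.png")
cv2.imwrite("pics/t1.png",cv2.resize(t[130:270,180:480],None,fx=2.66,fy=2.66,interpolation=cv2.INTER_CUBIC))
cv2.imwrite("pics/s1.png",cv2.resize(s[130:360,240:430],None,fx=2.6,fy=2.6,interpolation=cv2.INTER_CUBIC))
```

```text
(no output)
```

View pics/t1.png

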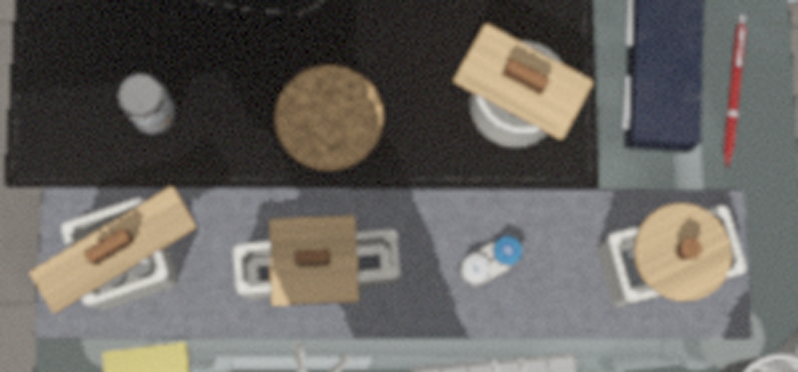

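View pics/s1.png

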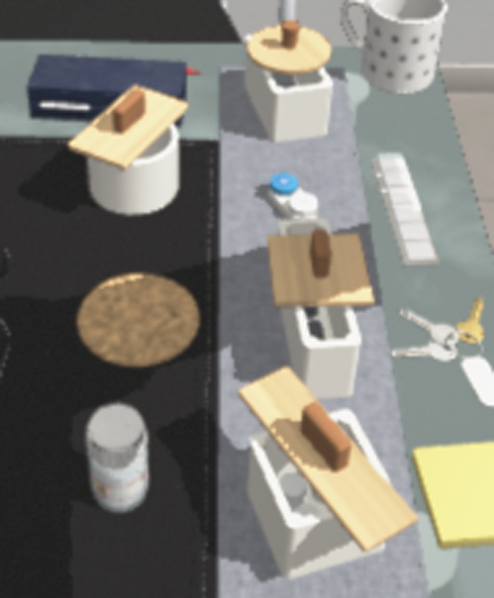

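Jars in the top view: square far left (under the slim lid), slim next (square lid), round (oblong lid), oblong far right (round lid). So the lids form two swaps. Next I'll measure lids and grips in both views.

```bash
cat > h.py <<'E'
from rig import manip
import cv2,numpy as np
def cast(n,px,z):
    c=manip.camera_model(n);C=-c["R"].T@c["t"]
    d=(c["R"].T@np.linalg.inv(c["K"])@np.c_[np.reshape(px,(-1,2)),np.ones(np.size(px)//2)].T).T
    return (C+d*((z-C[2])/d[:,2])[:,None])[:,:2]
def blobs(mask,amin):
    n,l,s,c=cv2.connectedComponentsWithStats(mask.astype(np.uint8))
    return [(c[i],s[i,4],l==i) for i in range(1,n) if s[i,4]>=amin]
def rect(n,m,z):
    "min-area rectangle (world mm, deg of long side) of a mask's outline cast on plane z"
    k=cv2.findContours(m.astype(np.uint8),cv2.RETR_EXTERNAL,cv2.CHAIN_APPROX_NONE)[0]
    P=cast(n,max(k,key=len).reshape(-1,2).astype(float),z)*1000
    (c,wh,_)=r=cv2.minAreaRect(P.astype(np.float32)); b=cv2.boxPoints(r); e=max([b[1]-b[0],b[2]-b[1]],key=np.linalg.norm)
    return np.round(c,1),np.round(sorted(wh),1),round(np.degrees(np.arctan2(e[1],e[0]))%180,1)
def hsv(im): return cv2.cvtColor(im,cv2.COLOR_RGB2HSV).astype(int)
def wood(im):
    h=hsv(im); return (h[...,0]>11)&(h[...,0]<25)&(h[...,1]>75)&(h[...,2]>85)
def grip(im):
    h=hsv(im); return ((h[...,0]<=11)|(h[...,0]>172))&(h[...,1]>90)&(h[...,2]>50)&(h[...,2]<190)
E
python3 - <<'E'
from h import *
for n,roi in(("top",(190,475,140,260)),("side",(265,400,135,350))):
    im=manip.grab_frame(n); R=np.zeros(im.shape[:2],bool);R[roi[2]:roi[3],roi[0]:roi[1]]=1
    h=hsv(im)
    for p in ([(276,229),(240,212),(385,160),(372,153),(430,225),(222,222),(300,228),(377,156),(438,227)] if n=="top" else [(363,230),(280,187),(350,150),(350,305),(365,297),(291,172)]): print(p,h[p[1],p[0]],end=" ")
    print()
    for f,z,a in((wood,.0775,150),(grip,.107,10)):
        for c,ar,m in blobs(f(im)&R,a): print(n,f.__name__,c.round(),ar,*rect(n,m,z))
E
```

```text
(276, 229) [ 17  12 148] (240, 212) [ 17  77 195] (385, 160) [ 14 112 162] (372, 153) [ 13 126 150] (430, 225) [ 18  76 198] (222, 222) [ 14 120 155] (300, 228) [ 14 114  85] (377, 156) [ 14 123 156] (438, 227) [ 16  92 169] 
top wood [377. 155.] 284 [ 606.7 -101.2] [36.5 73.9] 51.9
top wood [303. 174.] 1258 [556.3  62.1] [91.5 93. ] 136.6
top wood [226. 222.] 578 [441.1 244.4] [ 40.7 136.6] 121.5
top wood [440. 222.] 250 [ 443.2 -248.9] [50.9 60. ] 104.8
top wood [298. 227.] 919 [431.   75.9] [70.6 72.3] 90.4
top grip [456. 147.] 11 [ 612.3 -288.1] [ 2.3 16.7] 177.0
top grip [456. 162.] 63 [ 578.8 -285.2] [ 8.4 40.2] 171.5
top grip [454. 181.] 58 [ 531.7 -277.9] [ 8.1 38. ] 170.2
(363, 230) [ 13 115 100] (280, 187) [ 25  57 246] (350, 150) [ 22  74 241] (350, 305) [ 18  49 145] (365, 297) [ 12 125 143] (291, 172) [ 13 126 158] 
side wood [350. 148.] 211 [ 443.8 -238.9] [71.1 91.5] 115.2
side wood [287. 173.] 240 [ 593.3 -127.8] [35.4 76.2] 62.5
side wood [361. 233.] 914 [430.6  75. ] [72.8 80.3] 92.4
side wood [293. 253.] 1333 [566.2 131. ] [88.2 90.5] 91.4
side wood [365. 303.] 1011 [440.  245.8] [ 42.3 140.8] 122.1
```

```bash
cat >> h.py <<'E'
def wood(im):
    h=hsv(im); return (h[...,0]>8)&(h[...,0]<29)&(h[...,1]>48)&(h[...,2]>75)
def grip(im):
    h=hsv(im); return (h[...,0]>5)&(h[...,0]<16)&(h[...,1]>104)&(h[...,2]>50)&(h[...,2]<190)
E
python3 - <<'E'
from h import *
for n,roi in(("top",(190,475,140,260)),("side",(265,400,135,350))):
    im=manip.grab_frame(n); R=np.zeros(im.shape[:2],bool);R[roi[2]:roi[3],roi[0]:roi[1]]=1
    for f,z,a in((wood,.0775,150),(grip,.1,15)):
        for c,ar,m in blobs(f(im)&R,a): print(n,f.__name__,c.round(1),ar,*rect(n,m,z))
E
```

```text
top wood [376.4 160.1] 1263 [ 590.  -107.5] [ 65.7 113.7] 61.4
top wood [303.5 173.8] 1295 [556.3  63. ] [93.3 94.5] 134.9
top wood [222.2 223. ] 1211 [440.4 244.9] [ 46.  142.5] 122.7
top wood [436.1 224.2] 1077 [ 439.9 -241. ] [82.8 83.3] 90.1
top wood [297.5 227.4] 1073 [431.2  74.9] [74.7 74.9] 1.1
top grip [377.4 157.9] 100 [ 588.8 -106.6] [15. 36.] 60.6
top grip [220.5 222.1] 96 [439.6 244.6] [13.8 37.9] 124.9
top grip [438.5 223. ] 48 [ 439.  -240.8] [13.5 16.2] 90.1
top grip [297.1 226.2] 45 [431.4  75. ] [ 8.9 22.2] 90.2
side wood [350.7 148.5] 510 [ 438.7 -238.8] [88.7 89.2] 132.0
side wood [289.  178.3] 808 [ 589.5 -106.5] [ 66.1 117.1] 61.3
side wood [362.3 233.6] 1045 [430.6  73.8] [75.1 84.1] 92.5
side wood [292.7 252.4] 1356 [566.6 131.1] [90.5 91.5] 66.3
side wood [365.7 306. ] 1835 [439.8 245.6] [ 44.  142.6] 121.9
side grip [350.9 143.6] 42 [ 438.1 -226.7] [15.1 43.4] 91.8
side grip [289.1 173.9] 89 [588.1 -93.7] [24.1 51.4] 57.7
side grip [362.8 227.5] 106 [431.1  83.9] [11.8 48.7] 86.2
side grip [364.2 299.6] 192 [442.8 252.7] [18.2 47.2] 127.9
```

```bash
cat >> h.py <<'E'
from scipy.spatial.transform import Rotation as Ro
def inc(x,y,z,yaw):
    "shift/turn in move units from the pose now to (mm, deg), tool straight down"
    s=manip.sense(); R=Ro.from_euler("xyz",s["ee_rot"]); G=Ro.from_euler("xyz",[np.pi,0,np.radians(yaw)])
    d=R.inv().apply(np.array([x,y,z])/1000-s["eef_pos"])/.04
    print((x,y,z,yaw),np.round(d,2),np.round(np.degrees((R.inv()*G).as_rotvec())/5,2))
E
python3 -c "
from h import *
inc(440.3,245.2,150,122.3)"
```

```text
(440.3, 245.2, 150, 122.3) [-8.55 -6.99  2.03] [-0.01  0.    7.91]
```

Emit:
carry_out(increments=[[40,-8.55,-6.99,1,0,0,7.91],[40,-8.55,-6.99,1,0,0,7.91],[40,-8.55,-6.99,1,0,0,7.91],[40,-8.55,-6.99,1,0,0,7.91],[40,-8.55,-6.99,1,0,0,7.91],[40,-8.55,-6.99,1,0,0,7.91],[40,-8.55,-6.99,1,0,0,7.91],[40,-8.55,-6.99,1,0,0,7.91],[40,-8.55,-6.99,1,0,0,7.91],[40,-8.55,-6.99,1,0,0,7.91],[40,-8.55,-6.99,2.03,0,0,7.91],[40,-8.55,-6.99,2.03,0,0,7.91]])

```text
clock: 1.3
eef_pos: [0.4417, 0.2389, 0.1476]
ee_rot: [-3.137, 0.003, 2.125]
force: [-0.9, -0.8, 0.0]
opening: 0.0399
gripper_force: 0.0
```

Emit:
carry_out(increments=[[40,0,0,0,0,0,0],[40,0,0,0,0,0,0],[40,0,0,0,0,0,0]])

```text
clock: 1.55
eef_pos: [0.4399, 0.248, 0.1509]
ee_rot: [3.14, -0.001, 2.138]
force: [-1.0, 0.0, -0.2]
opening: 0.0402
gripper_force: 0.0
```

```bash
python3 -c "
from h import *
s=manip.sense();print(s['eef_pos'],s['force'],s['clock'])
inc(440.3,245.2,150,122.3);inc(440.3,245.2,85,122.3)"
```

```text
[0.43992811 0.24796707 0.15090678] [-1.00385736  0.03803543 -0.22513851] 1.55
(440.3, 245.2, 150, 122.3) [-0.06 -0.03  0.02] [ 0.02 -0.02  0.04]
(440.3, 245.2, 85, 122.3) [-0.07 -0.03  1.65] [ 0.02 -0.02  0.04]
```

Emit:
carry_out(increments=[[40,0,0,0.6,0,0,0],[40,0,0,1.2,0,0,0],[40,0,0,1.62,0,0,0],[40,0,0,1.62,0,0,0],[40,0,0,1.62,0,0,0]])

```text
clock: 1.97
eef_pos: [0.4398, 0.2473, 0.0858]
ee_rot: [3.141, -0.001, 2.138]
force: [-1.3, 0.2, 0.3]
opening: 0.0399
gripper_force: 0.0
```

```bash
python3 -c "
from h import *
s=manip.sense();print(s['eef_pos'],s['force'],s['clock'])
inc(440.3,245.2,85,122.3)
cv2.imwrite('pics/s2.png',cv2.resize(manip.grab_frame('side')[130:360,240:430,::-1],None,fx=2.6,fy=2.6))"
```

```text
[0.43982362 0.24728039 0.08576435] [-1.26699844  0.17814098  0.28958838] 1.9667
(440.3, 245.2, 85, 122.3) [-0.05 -0.02  0.02] [ 0.   -0.01  0.04]
```

View pics/s2.png

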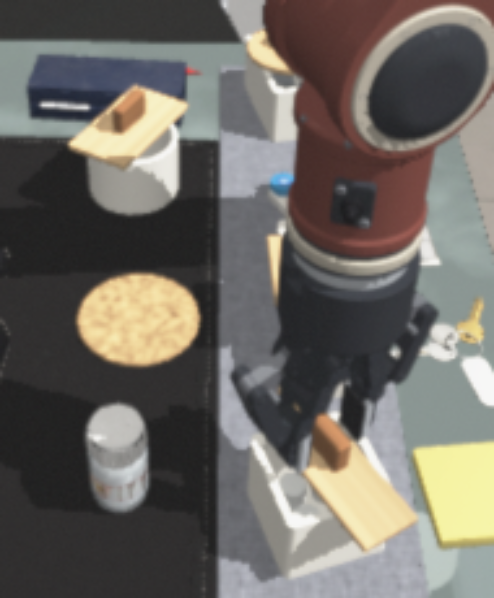

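The fingers straddle the slim lid's grip (crop 330,440). Closing and lifting.

Emit:
carry_out(increments=[[40,-0.05,0,0,0,0,0],[0,-0.05,0,0,0,0,0],[0,-0.05,0,0,0,0,0],[0,-0.05,0,0,0,0,0],[0,-0.05,0,0,0,0,0],[0,-0.05,0,0,0,0,0],[0,-0.05,0,-0.5,0,0,0],[0,-0.05,0,-1,0,0,0],[0,-0.05,0,-1.8,0,0,0],[0,-0.05,0,-1.8,0,0,0]])

```text
clock: 2.85
eef_pos: [0.4445, 0.2451, 0.1619]
ee_rot: [3.132, 0.0, 2.134]
force: [1.7, -0.3, -0.6]
opening: 0.0105
gripper_force: 61.2
```

```bash
python3 -c "
from h import *
s=manip.sense();print(s['eef_pos'],s['force'],s['opening'],s['gripper_force'])
inc(573,66,130,122.3);inc(573,66,31,122.3)"
```

```text
[0.44452174 0.24511845 0.16191205] [ 1.66757759 -0.28994557 -0.58496774] 0.010451225858352417 61.20680809020996
(573, 66, 130, 122.3) [-5.5   0.32  0.8 ] [ 0.12  0.   -0.  ]
(573, 66, 31, 122.3) [-5.5   0.29  3.28] [ 0.12  0.   -0.  ]
```

Emit:
carry_out(increments=[[0,-5.5,0.3,0,0,0,0],[0,-5.5,0.3,0,0,0,0],[0,-5.5,0.3,0,0,0,0],[0,-5.5,0.3,0,0,0,0],[0,-5.5,0.3,0.8,0,0,0],[0,-5.5,0.3,1.6,0,0,0],[0,-5.5,0.3,2.4,0,0,0],[0,-5.5,0.3,2.8,0,0,0],[0,-5.5,0.3,2.8,0,0,0],[0,-5.5,0.3,2.8,0,0,0]])

```text
clock: 3.68
eef_pos: [0.5684, 0.0642, 0.0443]
ee_rot: [-3.139, -0.001, 2.135]
force: [0.6, -0.8, 0.3]
opening: 0.0105
gripper_force: 61.2
```

```bash
python3 -c "
from h import *
s=manip.sense();print(s['eef_pos'],s['force'],s['opening'],s['gripper_force'])
inc(573,66,31,122.3)
im=manip.grab_frame('side')
cv2.imwrite('pics/s3.png',cv2.resize(im[130:360,240:430,::-1],None,fx=2.6,fy=2.6))"
```

```text
[0.56841051 0.06420598 0.04431306] [ 0.58854873 -0.77044883  0.28115388] 0.010450906438549597 61.16569519042969
(573, 66, 31, 122.3) [-0.02  0.12  0.33] [-0.03 -0.01  0.  ]
```

View pics/s3.png

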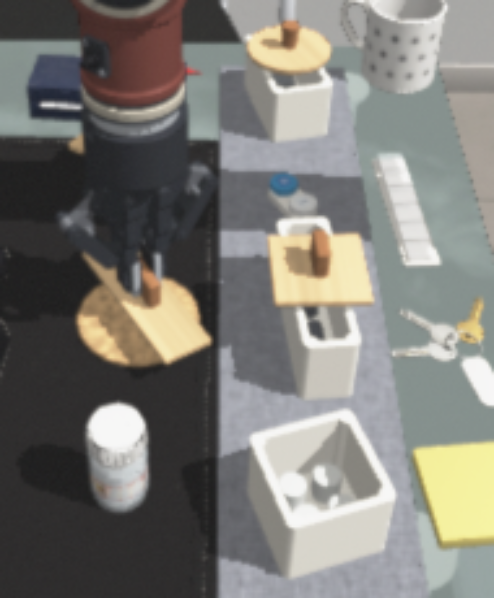

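The slim lid hangs flat just above the coaster and the square jar is open (side crop 320,490). Lowering and releasing.

Emit:
carry_out(increments=[[0,0,0,0.15,0,0,0],[0,0,0,0.31,0,0,0],[0,0,0,0.31,0,0,0],[0,0,0,0.31,0,0,0],[40,0,0,0.31,0,0,0],[40,0,0,0.31,0,0,0],[40,0,0,0.31,0,0,0],[40,0,0,0,0,0,0],[40,0,0,-0.9,0,0,0],[40,0,0,-1.8,0,0,0],[40,0,0,-2.7,0,0,0],[40,0,0,-2.7,0,0,0]])

```text
clock: 4.73
eef_pos: [0.5742, 0.0643, 0.1609]
ee_rot: [3.128, 0.007, 2.134]
force: [1.1, 0.5, 0.7]
opening: 0.0401
gripper_force: 0.0
```

```bash
cat >> h.py <<'E'
def jar(n,roi,zs=(.036,),save=None):
    "white blob in roi (x0,x1,y0,y1), outline cast at mid height"
    im=manip.grab_frame(n); h=hsv(im); m=(h[...,1]<45)&(h[...,2]>120)
    R=np.zeros(m.shape,bool);R[roi[2]:roi[3],roi[0]:roi[1]]=1
    b=max(blobs(m&R,30),key=lambda b:b[1])
    for z in zs: print(n,"jar",b[0].round(1),b[1],z,*rect(n,b[2],z))
    if save:
        x=im.copy(); x[b[2]]=(255,0,0); v=np.hstack([im,x])[roi[2]:roi[3]] if 0 else np.hstack([im[roi[2]:roi[3],roi[0]:roi[1]],x[roi[2]:roi[3],roi[0]:roi[1]]])
        cv2.imwrite(save,cv2.resize(v[:,:,::-1],None,fx=3.5,fy=3.5,interpolation=cv2.INTER_CUBIC))
E
python3 -c "
from h import *
jar('top',(190,255,195,255),(.006,.036,.066),'pics/j1.png'); jar('side',(325,400,280,355),(.006,.036,.066),'pics/j2.png')
a,b=cv2.imread('pics/j1.png'),cv2.imread('pics/j2.png');w=max(a.shape[1],b.shape[1])
cv2.imwrite('pics/j12.png',np.vstack([cv2.copyMakeBorder(q,0,0,0,w-q.shape[1],0) for q in(a,b)]))
inc(431,74.5,140,90)"
```

```text
top jar [213.7 228.1] 2451 0.006 [440.8 275.8] [126.2 130.4] 2.2
top jar [213.7 228.1] 2451 0.036 [437.2 268.9] [122.7 126.8] 2.2
top jar [213.7 228.1] 2451 0.066 [433.6 261.9] [119.2 123.2] 2.2
side jar [365.5 315.7] 4999 0.006 [429.2 217.3] [148.3 162.6] 90.0
side jar [365.5 315.7] 4999 0.036 [433.4 238.1] [141.3 154.9] 90.0
side jar [365.5 315.7] 4999 0.066 [437.5 258.9] [134.3 147.2] 90.0
(431, 74.5, 140, 90) [ 2.08 -2.81  0.37] [0.05 0.01 6.46]
```

View pics/j12.png

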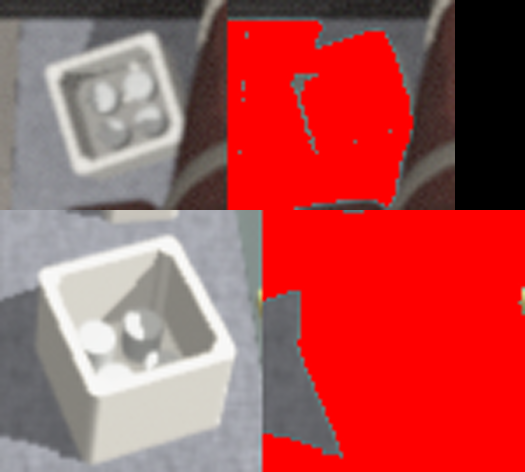

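The mask leaked into the mat; the rim itself is clear. In the top view its corners are at about (204,215), (233,204), (242,234), (213,245). I'll threshold the bright rim and cross-check it against the corners.

Run:
```python
from h import *
T=np.array([(48,70),(150,33),(182,138),(80,175)])/3.5+(190,195)
S=np.array([(40,275-210),(170,25),(235,350-210),(97,395-210)])/3.5+(325,280)
for n,P in(("top",T),("side",S)):
    q=cast(n,P,.066)*1000; print(n,q.round(0).tolist(),q.mean(0).round(1),[round(float(np.linalg.norm(q[i]-q[i-1])),1) for i in range(4)],[round(float(np.degrees(np.arctan2(*(q[i]-q[i-1])[::-1]))%90),1) for i in range(4)])
for n,roi in(("top",(190,255,195,255)),("side",(325,400,280,355))):
    im=manip.grab_frame(n);h=hsv(im);x=h[roi[2]:roi[3],roi[0]:roi[1]]
    r=x[9,4],x[30,4]; print("mat",r)
    for v in(175,190,205,220):
        m=np.zeros(im.shape[:2],bool);m[roi[2]:roi[3],roi[0]:roi[1]]=x[...,2]>v
        b=max(blobs(m,30),key=lambda b:b[1]);print(n,v,b[1],*rect(n,b[2],.066))
inc(431,74.5,140,90)
```

```text
top [[460.0, 291.0], [485.0, 225.0], [416.0, 202.0], [392.0, 267.0]] [438.3 246.1] [72.7, 70.2, 73.2, 69.4] [19.3, 20.7, 18.7, 20.4]
side [[485.0, 229.0], [418.0, 203.0], [394.0, 270.0], [460.0, 295.0]] [439.2 249. ] [70.7, 71.8, 71.4, 71.2] [20.5, 21.5, 20.0, 20.9]
mat (array([ 13,  18, 130]), array([160,   6, 137]))
top 175 396 [439.4 247.2] [76.3 76.5] 18.8
top 190 321 [439.6 247. ] [74.8 75. ] 19.1
top 205 227 [439.5 247. ] [73.  73.5] 19.1Traceback (most recent call last):
  File "<stdin>", line 11, in <module>
ValueError: max() iterable argument is empty
```

Emit:
carry_out(increments=[[40,2.08,-2.81,0.37,0,0,6.46],[40,2.08,-2.81,0.37,0,0,6.46],[40,2.08,-2.81,0.37,0,0,6.46],[40,2.08,-2.81,0.37,0,0,6.46],[40,2.08,-2.81,0.37,0,0,6.46],[40,2.08,-2.81,0.37,0,0,6.46],[40,2.08,-2.81,0.37,0,0,6.46],[40,2.08,-2.81,0.37,0,0,6.46],[40,2.08,-2.81,0.37,0,0,6.46]])

```text
clock: 5.63
eef_pos: [0.4303, 0.0743, 0.1382]
ee_rot: [-3.142, 0.0, 1.572]
force: [-0.4, 0.0, 0.2]
opening: 0.04
gripper_force: 0.0
```

Run:
```python
from h import *
im=manip.grab_frame('top'); im=manip.grab_frame('top')
R=np.zeros(im.shape[:2],bool);R[140:260,190:475]=1
for c,ar,m in blobs(wood(im)&R,100): print(c.round(),ar,*rect('top',m,.0775),*rect('top',m,.0225))
inc(431,74.5,85.5,90)
```

```text
[377. 160.] 1229 [ 590.  -108.4] [ 65.4 113.2] 60.3 [ 605.2 -115.8] [ 69.  119.4] 60.3
[308. 165.] 875 [579.   51.9] [ 73.3 104.9] 71.4 [593.6  53.3] [ 77.3 110.7] 71.4
[436. 224.] 1074 [ 439.9 -241. ] [82.8 83.3] 90.1 [ 446.9 -255.7] [87.3 87.8] 90.1
[311. 234.] 123 [420.3  43.9] [16.5 50.5] 175.6 [426.2  44.8] [17.4 53.3] 175.6
(431, 74.5, 85.5, 90) [0.01 0.02 1.32] [-0.  0.  0.]
```

Descend, grip, lift.

Emit:
carry_out(increments=[[40,0,0.02,0.7,0,0,0],[40,0,0.02,1.32,0,0,0],[40,0,0.02,1.32,0,0,0],[40,0,0.02,1.32,0,0,0],[0,0,0.02,1.32,0,0,0],[0,0,0.02,1.32,0,0,0],[0,0,0.02,1.32,0,0,0],[0,0,0.02,1.32,0,0,0],[0,0,0.02,1.32,0,0,0],[0,0,0.02,0.9,0,0,0],[0,0,0.02,0.3,0,0,0],[0,0,0.02,-0.3,0,0,0]])

```text
clock: 6.73
eef_pos: [0.4298, 0.0744, 0.1513]
ee_rot: [-3.14, 0.0, 1.571]
force: [-0.6, 0.3, -1.3]
opening: 0.0107
gripper_force: 59.1
```

Emit:
carry_out(increments=[[0,0,0,0,0,0,0],[0,0,0,0,0,0,0],[0,0,0,0,0,0,0]])

```text
clock: 6.98
eef_pos: [0.4299, 0.0746, 0.1503]
ee_rot: [-3.141, -0.0, 1.571]
force: [-0.0, 0.6, -0.8]
opening: 0.0105
gripper_force: 59.2
```

Run:
```python
from h import *
s=manip.sense();print(s['eef_pos'],s['force'],s['opening'],s['gripper_force'])
inc(439.4,247.3,130,109.5)
```

```text
[0.42994898 0.07461079 0.15033614] [-0.00627937  0.55222351 -0.75769811] 0.010480352745163953 59.17743623256683
(439.4, 247.3, 130, 109.5) [4.32 0.24 0.51] [-0.01 -0.   -3.89]
```

Emit:
carry_out(increments=[[0,4.32,0.24,0,0,0,-3.89],[0,4.32,0.24,0,0,0,-3.89],[0,4.32,0.24,0,0,0,-3.89],[0,4.32,0.24,0,0,0,-3.89],[0,4.32,0.24,0,0,0,-3.89],[0,4.32,0.24,0.5,0,0,-3.89],[0,4.32,0.24,1.25,0,0,-3.89],[0,4.32,0.24,1.25,0,0,-3.89],[0,4.32,0.24,1.25,0,0,-3.89],[0,4.32,0.24,1.25,0,0,-3.89],[0,4.32,0.24,1.25,0,0,-3.89]])

```text
clock: 7.9
eef_pos: [0.4409, 0.2472, 0.1016]
ee_rot: [3.14, -0.0, 1.909]
force: [-0.1, 0.9, -0.1]
opening: 0.0105
gripper_force: 59.1
```

Run:
```python
from h import *
s=manip.sense();z=s['eef_pos'][2]-.008;print(s['eef_pos'],s['force'])
inc(439.4,247.3,77.5,109.5)
for n,roi in(("top",(190,255,190,255)),("side",(300,420,240,355))):
    im=manip.grab_frame(n); R=np.zeros(im.shape[:2],bool);R[roi[2]:roi[3],roi[0]:roi[1]]=1
    for c,ar,m in blobs(wood(im)&R,150): print(n,c.round(1),ar,*rect(n,m,z))
# slim jar rim
im=manip.grab_frame("top");h=hsv(im)
for v in(185,195,205):
    m=np.zeros(im.shape[:2],bool);m[205:258,255:345]=h[205:258,255:345,2]>v
    for c,ar,b in blobs(m,60): print(v,c.round(1),ar,*rect("top",b,.066))
f=np.hstack([cv2.resize(im[190:260,180:345],None,fx=3,fy=3)]);g=cv2.resize(manip.grab_frame("side")[200:360,300:420],None,fx=2.4,fy=2.4)
g=g[:600]; o=np.zeros((max(f.shape[0],g.shape[0]),f.shape[1]+g.shape[1],3),np.uint8);o[:f.shape[0],:f.shape[1]]=f;o[:g.shape[0],f.shape[1]:]=g
cv2.imwrite("pics/k.png",o[:,:,::-1]);print(o.shape)
```

```text
[0.44092557 0.24721767 0.10157409] [-0.05563363  0.89136524 -0.09926505]
(439.4, 247.3, 77.5, 109.5) [ 0.01 -0.04  0.6 ] [ 0.02 -0.   -0.02]
top [229.4 220.2] 424 [448.2 225.7] [34.7 77.1] 9.4
side [308.1 256.7] 569 [533.1 156.2] [36.  83.7] 92.8
side [364.4 304.5] 1356 [440.8 250.5] [75.6 76.5] 108.6
side [407.2 320.2] 198 [373.1 285.3] [32.1 75.4] 79.9
185 [293.7 229.3] 421 [429.9  78.9] [ 44.2 130.1] 96.1
195 [293.3 229.3] 360 [430.   78.6] [ 43.  129.3] 96.3
205 [292.8 229.2] 277 [430.   78.4] [ 41.7 129.2] 96.1
(384, 783, 3)
```

View pics/k.png

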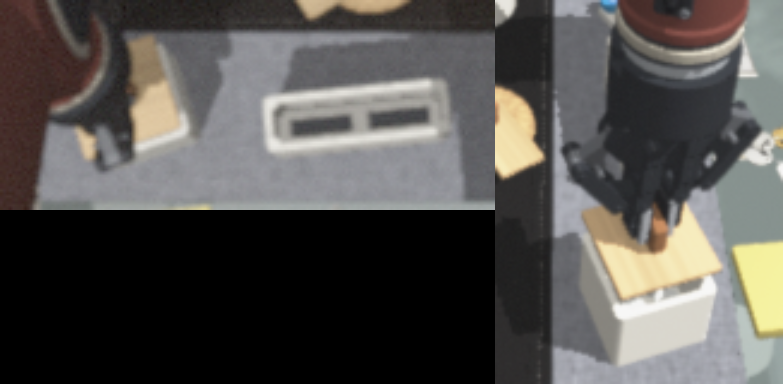

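The square lid hangs above its jar, about 1.5 mm off in x. Trimming that and pressing down gently.

Emit:
carry_out(increments=[[0,0,-0.04,0.1,0,0,-0.1],[0,0,-0.04,0.2,0,0,-0.1],[0,0,-0.04,0.28,0,0,-0.1],[0,0,-0.04,0.36,0,0,-0.1],[0,0,-0.04,0.42,0,0,-0.1],[0,0,-0.04,0.48,0,0,-0.1],[0,0,-0.04,0.54,0,0,-0.1],[0,0,-0.04,0.6,0,0,-0.1],[0,0,-0.04,0.62,0,0,-0.1],[0,0,-0.04,0.62,0,0,-0.1]])

```text
clock: 8.93
eef_pos: [0.4386, 0.2467, 0.079]
ee_rot: [3.141, -0.002, 1.919]
force: [-6.2, -2.5, 26.0]
opening: 0.0105
gripper_force: 62.9
```

Emit:
carry_out(increments=[[0,0,0,-0.02,0,0,0],[40,0,0,-0.02,0,0,0],[40,0,0,-0.02,0,0,0],[40,0,0,-0.02,0,0,0],[40,0,0,-0.6,0,0,0],[40,0,0,-1.4,0,0,0],[40,0,0,-2,0,0,0],[40,0,0,-2,0,0,0]])

```text
clock: 9.6
eef_pos: [0.4415, 0.248, 0.1596]
ee_rot: [3.133, -0.001, 1.919]
force: [0.6, -0.2, -0.3]
opening: 0.0402
gripper_force: 0.0
```

Run:
```python
from h import *
inc(573,66,110,122.3)
for n,roi in(("side",(300,420,260,355)),):
    im=manip.grab_frame(n); R=np.zeros(im.shape[:2],bool);R[roi[2]:roi[3],roi[0]:roi[1]]=1
    for c,ar,m in blobs(wood(im)&R,150): print(n,c.round(1),ar,*rect(n,m,.0695),*rect(n,m,.0775))
g=cv2.resize(im[140:360,240:420],None,fx=2.7,fy=2.7)
cv2.imwrite("pics/k2.png",g[:,:,::-1])
```

```text
(573, 66, 110, 122.3) [-5.4   1.53  1.24] [ 0.1  -0.01 -2.47]
side [308.6 265.8] 242 [532.8 161. ] [34.1 37.7] 1.4 [532.6 168. ] [33.6 37.2] 1.4
side [364.2 308.5] 1695 [438.6 248.6] [75.6 76.5] 110.1 [439.7 254.3] [74.5 75.5] 110.1
side [407.  319.8] 206 [366.8 268.9] [33.6 78.7] 79.9 [368.9 274.4] [33.1 77.6] 79.9
```

View pics/k2.png

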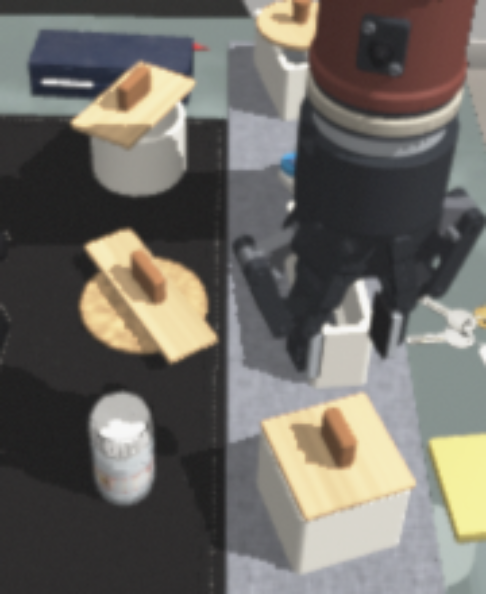

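The square lid sits flush on its jar (crop 335,455). Back to the coaster for the slim lid.

Emit:
carry_out(increments=[[40,-5.4,1.53,0,0,0,-2.47],[40,-5.4,1.53,0,0,0,-2.47],[40,-5.4,1.53,0,0,0,-2.47],[40,-5.4,1.53,0,0,0,-2.47],[40,-5.4,1.53,0,0,0,-2.47],[40,-5.4,1.53,0.6,0,0,-2.47],[40,-5.4,1.53,1.24,0,0,-2.47],[40,-5.4,1.53,1.24,0,0,-2.47],[40,-5.4,1.53,1.24,0,0,-2.47],[40,-5.4,1.53,1.24,0,0,-2.47]])

```text
clock: 10.48
eef_pos: [0.5694, 0.0658, 0.106]
ee_rot: [-3.141, -0.001, 2.136]
force: [0.2, 0.3, -0.4]
opening: 0.0399
gripper_force: 0.0
```

Run:
```python
from h import *
inc(573,66,31,122.3)
im=manip.grab_frame("top");h=hsv(im)
for v in(135,150,160,170,185):
    m=np.zeros(im.shape[:2],bool);m[205:258,255:345]=(h[205:258,255:345,2]>v)
    for c,ar,b in blobs(m,150): print(v,c.round(1),ar,*rect("top",b,.066))
s=manip.grab_frame("side");
for c,ar,b in blobs(grip(s)&(np.arange(640)[None]<330)&(np.arange(640)[None]>260)&(np.arange(400)[:,None]>200)&(np.arange(400)[:,None]<290),20): print("grip",c,ar)
f=cv2.resize(im[205:258,255:345],None,fx=5,fy=5);g=cv2.resize(s[200:300,260:400],None,fx=3.2,fy=3.2);f=f[:,:448]
f=cv2.copyMakeBorder(f,0,0,0,448-f.shape[1],0)
cv2.imwrite("pics/k3.png",np.vstack([f,g])[:,:,::-1]);print(f.shape,g.shape)
```

```text
(573, 66, 31, 122.3) [-0.05  0.08  1.88] [-0.   -0.01  0.02]
135 [334.4 232.4] 918 [425.    1.1] [ 64.6 120. ] 179.6
150 [324.5 224.3] 185 [435.8  16.6] [30.3 47.7] 5.6
160 [324.9 224.3] 153 [439.5  11.9] [26.8 49.5] 26.6
grip [294.28282828 243.78787879] 99
(265, 448, 3) (320, 448, 3)
```

View pics/k3.png

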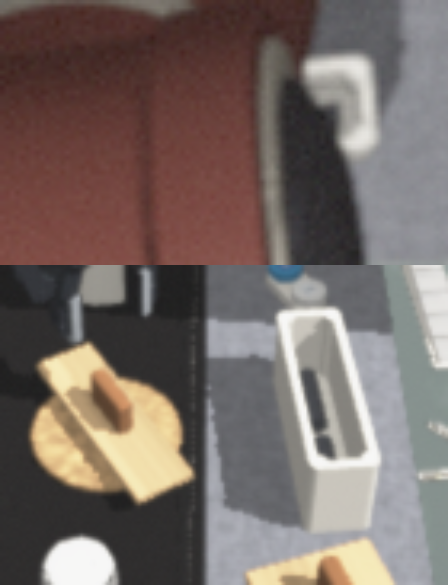

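Side crop: the slim jar is open with rim corners at about (277,310), (340,308), (380,460), (305,468), and the slim lid is on the coaster. Computing the jar pose from those and the earlier top-view corners.

Run:
```python
from h import *
S=(np.array([(277,310),(340,308),(380,460),(305,468)])-(0,265))/3.2+(260,200)
T=np.array([(264,97),(446,79),(450,128),(268,147)])/3+(180,190)
for n,P in(("side",S),("top",T)):
    q=cast(n,P,.066)*1000; print(n,q.round(0).tolist(),q.mean(0).round(1),[round(float(np.linalg.norm(q[i]-q[i-1])),1) for i in range(4)],[round(float(np.degrees(np.arctan2(*(q[i]-q[i-1])[::-1]))%180),1) for i in range(4)])
L=(np.array([(38,366),(90,343),(193,478),(140,502)])-(0,265))/3.2+(260,200)
q=cast("side",L,.026)*1000; print("lid",q.round(0).tolist(),q.mean(0).round(1),[round(float(np.degrees(np.arctan2(*(q[i]-q[i-1])[::-1]))%180),1) for i in range(4)])
```

```text
side [[458.0, 7.0], [416.0, 4.0], [402.0, 140.0], [447.0, 147.0]] [430.9  74.6] [140.8, 42.8, 136.8, 45.6] [94.4, 4.2, 95.5, 9.3]
top [[444.0, 143.0], [458.0, 4.0], [420.0, 1.0], [406.0, 139.0]] [432.   71.9] [38.4, 140.0, 37.9, 139.1] [5.9, 95.9, 4.6, 96.1]
lid [[620.0, 24.0], [586.0, -0.0], [513.0, 122.0], [546.0, 142.0]] [566.4  72. ] [122.4, 35.2, 121.0, 31.8]
```

Emit:
carry_out(increments=[[40,-0.02,0.02,0,0,0,0],[40,-0.02,0.02,0,0,0,0]])

```text
clock: 10.75
eef_pos: [0.5715, 0.065, 0.1073]
ee_rot: [3.139, 0.001, 2.136]
force: [0.0, -0.3, -0.2]
opening: 0.0399
gripper_force: 0.0
```

```bash
python3 -c "
from h import *
inc(569.5,68.5,31,122.3)"
```

```text
(569.5, 68.5, 31, 122.3) [ 0.1  -0.    1.91] [0.02 0.01 0.01]
```

Emit:
carry_out(increments=[[40,0.1,0,0.9,0,0,0],[40,0.1,0,1.5,0,0,0],[40,0.1,0,1.88,0,0,0],[40,0.1,0,1.88,0,0,0],[40,0.1,0,1.88,0,0,0],[0,0.1,0,1.88,0,0,0],[0,0.1,0,1.88,0,0,0],[0,0.1,0,1.88,0,0,0],[0,0.1,0,1.88,0,0,0],[0,0.1,0,1.88,0,0,0],[0,0.1,0,1.88,0,0,0]])

```text
clock: 11.67
eef_pos: [0.5698, 0.0677, 0.0323]
ee_rot: [3.139, 0.001, 2.135]
force: [-0.1, 0.2, 5.6]
opening: 0.0106
gripper_force: 63.0
```

Emit:
carry_out(increments=[[0,0,0,-1,0,0,0],[0,0,0,-2,0,0,0],[0,0,0,-3,0,0,0],[0,0,0,-3,0,0,0],[0,0,0,-3,0,0,0]])

```text
clock: 12.08
eef_pos: [0.5704, 0.0678, 0.1537]
ee_rot: [3.136, 0.002, 2.134]
force: [-0.3, 0.1, -1.4]
opening: 0.0106
gripper_force: 62.0
```

```bash
python3 -c "
from h import *
s=manip.sense();print(s['eef_pos'],s['opening'])
inc(430.8,72.8,140,95.9)
im=manip.grab_frame('top');R=np.zeros(im.shape[:2],bool);R[110:258,255:345]=1
for c,ar,m in blobs(wood(im)&R,150): print('top',c.round(1),ar,*rect('top',m,s['eef_pos'][2]-.008))
"
```

```text
[0.57039846 0.06783635 0.15365172] 0.010631883796668061
(430.8, 72.8, 140, 95.9) [ 1.97 -2.89  0.32] [0.07 0.01 5.28]
top [323.5 147.5] 254 [599.8  22.5] [38.  46.1] 32.8
```

Emit:
carry_out(increments=[[0,1.97,-2.89,0.3,0,0,5.28],[0,1.97,-2.89,0.3,0,0,5.28],[0,1.97,-2.89,0.3,0,0,5.28],[0,1.97,-2.89,0.3,0,0,5.28],[0,1.97,-2.89,0.3,0,0,5.28],[0,1.97,-2.89,0.8,0,0,5.28],[0,1.97,-2.89,1.3,0,0,5.28],[0,1.97,-2.89,1.3,0,0,5.28],[0,1.97,-2.89,1.3,0,0,5.28],[0,1.97,-2.89,1.3,0,0,5.28],[0,1.97,-2.89,1.3,0,0,5.28]])

```text
clock: 13.05
eef_pos: [0.4298, 0.0724, 0.0994]
ee_rot: [3.14, 0.0, 1.674]
force: [0.1, -0.4, 0.4]
opening: 0.0105
gripper_force: 62.0
```

Run:
```python
from h import *
s=manip.sense();z=s['eef_pos'][2]-.0098;print(s['eef_pos'],s['force'])
inc(430.8,72.8,79,95.9)
for n,roi in(("top",(255,345,190,258)),("side",(325,420,180,285))):
    im=manip.grab_frame(n); R=np.zeros(im.shape[:2],bool);R[roi[2]:roi[3],roi[0]:roi[1]]=1
    for c,ar,m in blobs(wood(im)&R,100): print(n,c.round(1),ar,*rect(n,m,z))
cv2.imwrite("pics/k4.png",cv2.resize(im[190:300,310:420],None,fx=4.5,fy=4.5)[:,:,::-1])
```

```text
[0.42977698 0.07242292 0.09940422] [ 0.08096411 -0.35581954  0.39587132]
(430.8, 72.8, 79, 95.9) [0.01 0.03 0.51] [ 0.02  0.   -0.  ]
top [321.5 225.5] 313 [434.1  23.9] [44.8 47.4] 0.2
side [364.3 234.6] 839 [430.2  73.9] [ 43.1 144.8] 95.9
```

View pics/k4.png

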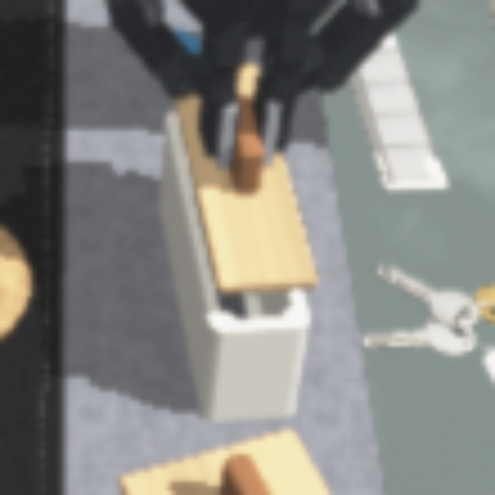

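The lid lines up with the jar within 1 mm in the side view. Descending.

Emit:
carry_out(increments=[[0,0.02,0.02,0.1,0,0,0],[0,0.02,0.02,0.2,0,0,0],[0,0.02,0.02,0.28,0,0,0],[0,0.02,0.02,0.35,0,0,0],[0,0.02,0.02,0.4,0,0,0],[0,0.02,0.02,0.45,0,0,0],[0,0.02,0.02,0.5,0,0,0],[0,0.02,0.02,0.53,0,0,0],[0,0.02,0.02,0.53,0,0,0]])

```text
clock: 13.9
eef_pos: [0.4296, 0.0734, 0.0792]
ee_rot: [3.141, -0.001, 1.673]
force: [-3.3, 0.3, 16.8]
opening: 0.0105
gripper_force: 64.4
```

Emit:
carry_out(increments=[[0,0,0,-0.01,0,0,0],[40,0,0,-0.01,0,0,0],[40,0,0,-0.01,0,0,0],[40,0,0,-0.01,0,0,0],[40,0,0,-0.6,0,0,0],[40,0,0,-1.4,0,0,0],[40,0,0,-1.8,0,0,0],[40,0,0,-1.8,0,0,0]])

```text
clock: 14.57
eef_pos: [0.4319, 0.0736, 0.1524]
ee_rot: [3.135, -0.001, 1.674]
force: [-0.0, 0.8, -1.0]
opening: 0.04
gripper_force: 0.0
```

Run:
```python
from h import *
inc(589.6,-107.5,145,61);s=manip.sense();print(s["eef_pos"])
```

```text
(589.6, -107.5, 145, 61) [-4.91  3.45  0.2 ] [ 0.07 -0.03  6.98]
[0.43190247 0.07363857 0.15238693]
```

Emit:
carry_out(increments=[[40,-4.91,3.45,0.2,0,0,6.98],[40,-4.91,3.45,0.2,0,0,6.98],[40,-4.91,3.45,0.2,0,0,6.98],[40,-4.91,3.45,0.2,0,0,6.98],[40,-4.91,3.45,0.2,0,0,6.98],[40,-4.91,3.45,0.2,0,0,6.98],[40,-4.91,3.45,0.2,0,0,6.98],[40,-4.91,3.45,0.2,0,0,6.98],[40,-4.91,3.45,0.2,0,0,6.98],[40,-4.91,3.45,0.2,0,0,6.98]])

```text
clock: 15.4
eef_pos: [0.586, -0.1058, 0.1408]
ee_rot: [-3.139, -0.001, 1.067]
force: [-0.8, 0.6, -1.1]
opening: 0.0399
gripper_force: 0.0
```

Run:
```python
from h import *
im=manip.grab_frame("side");R=np.zeros(im.shape[:2],bool);R[190:360,320:420]=1
for c,ar,m in blobs(wood(im)&R,150): print(c.round(1),ar,*rect("side",m,.0695),"|",*rect("side",m,.0775))
cv2.imwrite("pics/k5.png",cv2.resize(im[140:360,230:420],None,fx=2.7,fy=2.7)[:,:,::-1])
inc(589.6,-107.5,85.5,61)
```

```text
[362.3 237.1] 1085 [430.3  73.6] [ 43.5 145.5] 95.6 | [431.5  81.8] [ 42.9 143.5] 95.6
[364.2 308.5] 1696 [438.6 248.6] [75.6 76.5] 110.1 | [439.7 254.3] [74.5 75.5] 110.1
[407.1 320.1] 200 [366.8 268.9] [33.6 78.7] 79.9 | [368.9 274.4] [33.1 77.6] 79.9
(589.6, -107.5, 85.5, 61) [0.   0.1  1.39] [-0.03 -0.01  0.02]
```

View pics/k5.png

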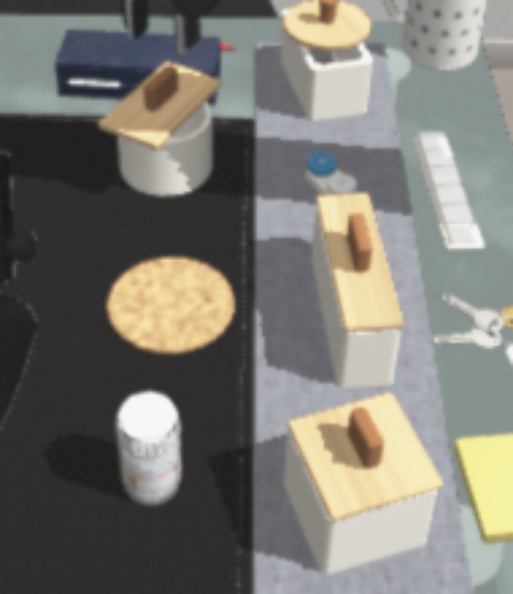

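The slim and square lids are home and flush. Now gripping the oblong lid.

Emit:
carry_out(increments=[[40,0,0.03,0.5,0,0,0],[40,0,0.03,1,0,0,0],[40,0,0.03,1.4,0,0,0],[40,0,0.03,1.4,0,0,0],[40,0,0.03,1.4,0,0,0],[0,0,0.03,1.4,0,0,0],[0,0,0.03,1.4,0,0,0],[0,0,0.03,1.4,0,0,0],[0,0,0.03,1.4,0,0,0],[0,0,0.03,1.4,0,0,0],[0,0,0.03,1.4,0,0,0]])

```text
clock: 16.37
eef_pos: [0.5891, -0.1085, 0.0872]
ee_rot: [3.139, -0.001, 1.065]
force: [0.1, 0.8, 5.3]
opening: 0.0103
gripper_force: 61.1
```

Emit:
carry_out(increments=[[0,0,0,-0.6,0,0,0],[0,0,0,-1.2,0,0,0],[0,0,0,-1.8,0,0,0],[0,0,0,-1.8,0,0,0],[0,0,0,-1.8,0,0,0]])

```text
clock: 16.78
eef_pos: [0.5888, -0.1086, 0.159]
ee_rot: [3.139, -0.001, 1.065]
force: [-0.5, 0.3, -1.6]
opening: 0.0104
gripper_force: 60.2
```

Run:
```python
from h import *
inc(573,66,145,80);inc(573,66,45,80);s=manip.sense();print(s["eef_pos"],s["force"])
```

```text
(573, 66, 145, 80) [ 3.63 -2.46  0.35] [ 0.03 -0.01 -3.8 ]
(573, 66, 45, 80) [ 3.62 -2.47  2.85] [ 0.03 -0.01 -3.8 ]
[ 0.58877444 -0.10864008  0.1589583 ] [-0.54874256  0.25049515 -1.61180923]
```

Emit:
carry_out(increments=[[0,3.63,-2.46,0,0,0,-3.8],[0,3.63,-2.46,0,0,0,-3.8],[0,3.63,-2.46,0,0,0,-3.8],[0,3.63,-2.46,0,0,0,-3.8],[0,3.63,-2.46,0.8,0,0,-3.8],[0,3.63,-2.46,1.6,0,0,-3.8],[0,3.63,-2.46,2.4,0,0,-3.8],[0,3.63,-2.46,2.9,0,0,-3.8],[0,3.63,-2.46,2.9,0,0,-3.8],[0,3.63,-2.46,3.05,0,0,-3.8],[0,3.63,-2.46,3.15,0,0,-3.8],[0,3.63,-2.46,3.15,0,0,-3.8]])

```text
clock: 17.78
eef_pos: [0.5733, 0.0661, 0.0327]
ee_rot: [3.14, -0.001, 1.396]
force: [-1.0, -0.6, -0.8]
opening: 0.0104
gripper_force: 60.2
```

Emit:
carry_out(increments=[[0,0,0,0.02,0,0,0],[0,0,0,0.02,0,0,0]])

```text
clock: 17.95
eef_pos: [0.5737, 0.0662, 0.0322]
ee_rot: [3.139, -0.001, 1.396]
force: [-0.0, -0.4, 2.2]
opening: 0.0104
gripper_force: 60.6
```

Resting on the coaster. Release, rise, and head for the round lid.

Emit:
carry_out(increments=[[40,0,0,0,0,0,0],[40,0,0,0,0,0,0],[40,0,0,0,0,0,0],[40,0,0,-0.8,0,0,0],[40,0,0,-1.8,0,0,0],[40,0,0,-2.8,0,0,0],[40,0,0,-2.8,0,0,0],[40,0,0,-2.8,0,0,0]])

```text
clock: 18.62
eef_pos: [0.5743, 0.0664, 0.1456]
ee_rot: [3.136, -0.002, 1.396]
force: [-0.6, 0.0, -0.7]
opening: 0.0397
gripper_force: 0.0
```

Run:
```python
from h import *
inc(439.5,-240.5,145,61);s=manip.sense();print(s["eef_pos"],s["force"])
```

```text
(439.5, -240.5, 145, 61) [-8.14 -1.99 -0.01] [ 0.06 -0.03  3.8 ]
[0.57425427 0.0664187  0.14560411] [-0.55163555  0.00736732 -0.70792849]
```

Emit:
carry_out(increments=[[40,-8.14,-1.99,0,0,0,3.8],[40,-8.14,-1.99,0,0,0,3.8],[40,-8.14,-1.99,0,0,0,3.8],[40,-8.14,-1.99,0,0,0,3.8],[40,-8.14,-1.99,0,0,0,3.8],[40,-8.14,-1.99,0,0,0,3.8],[40,-8.14,-1.99,0,0,0,3.8],[40,-8.14,-1.99,0,0,0,3.8],[40,-8.14,-1.99,0,0,0,3.8],[40,-8.14,-1.99,0,0,0,3.8],[40,-8.14,-1.99,0,0,0,3.8],[40,-8.14,-1.99,0,0,0,3.8]])

```text
clock: 19.62
eef_pos: [0.4381, -0.2383, 0.142]
ee_rot: [-3.139, -0.001, 1.068]
force: [0.8, 0.6, 0.3]
opening: 0.0398
gripper_force: 0.0
```

Emit:
carry_out(increments=[[40,0,0,0,0,0,0],[40,0,0,0,0,0,0]])

```text
clock: 19.78
eef_pos: [0.4383, -0.2387, 0.1426]
ee_rot: [-3.141, -0.001, 1.068]
force: [0.6, -1.2, -0.7]
opening: 0.0403
gripper_force: 0.0
```

Run:
```python
from h import *
inc(439.5,-240.5,86,61)
for n,roi in (("top",(340,410,130,200)),("side",(260,325,150,225))):
  im=manip.grab_frame(n);V=hsv(im)[...,2]
  for v in(150,175,195,210):
    m=np.zeros(im.shape[:2],bool);m[roi[2]:roi[3],roi[0]:roi[1]]=V[roi[2]:roi[3],roi[0]:roi[1]]>v
    for c,ar,b in blobs(m,100): print(n,v,c.round(1),ar,*rect(n,b,.066),"|",*rect(n,b,.036))
  cv2.imwrite(f"pics/r{n}.png",cv2.resize(im[roi[2]:roi[3],roi[0]:roi[1]],(350,350),interpolation=cv2.INTER_CUBIC)[:,:,::-1])
cv2.imwrite("pics/r.png",np.hstack([cv2.imread("pics/rtop.png"),cv2.imread("pics/rside.png")]))
```

```text
(439.5, -240.5, 86, 61) [-0.03  0.05  1.41] [-0.01 -0.01  0.04]
top 150 [373.7 164.2] 982 [ 582.4 -105.1] [80.1 94.8] 5.5 | [ 590.4 -109. ] [82.5 97.6] 5.5
top 175 [373.3 161.9] 575 [584.6 -98.3] [66.7 94.3] 165.6 | [ 592.6 -102. ] [68.7 97.1] 165.6
top 195 [370.3 162.5] 161 [588.7 -98.9] [64.6 83.2] 167.3 | [ 596.9 -102.7] [66.6 85.6] 167.3
top 195 [375.9 159.3] 184 [ 594.8 -108.2] [27.4 49.5] 78.6 | [ 603.1 -112.2] [28.3 51. ] 78.6
top 210 [375.7 158.7] 133 [ 595.9 -107. ] [23.7 46.9] 77.4 | [ 604.3 -111. ] [24.4 48.3] 77.4
side 150 [293.8 189.7] 1072 [566.2 -90.9] [138.1 155. ] 122.2 | [ 568.7 -130. ] [145.4 163. ] 122.2
side 175 [292.7 194.2] 622 [586.9 -68.1] [ 83.9 136.4] 90.2 | [ 590.6 -105.9] [ 88.3 143.6] 90.2
side 195 [293.3 193.3] 526 [586.9 -66.1] [ 83.8 132.1] 90.2 | [ 590.6 -103.9] [ 88.2 139. ] 90.2
side 210 [293.4 192.4] 456 [586.8 -67.8] [ 83.4 128.8] 90.2 | [ 590.5 -105.6] [ 87.8 135.5] 90.2
```

View pics/r.png

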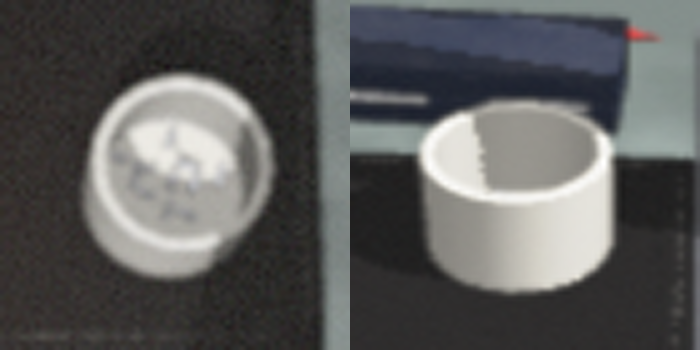

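The round jar is open, with its rim centred near (183,162) in the top crop and (515,152) in the side crop.

Run:
```python
from h import *
t=np.linspace(0,2*np.pi,4,endpoint=False)
# ellipse extreme points -> world, averaged
for n,P in(("top",np.array([(92,160),(275,163),(183,73),(183,250)])/5+(340,130)),("side",np.array([(68,152),(263,152),(166,100),(166,205)])/(350/65,350/75)+(260,150))):
    q=cast(n,P,.066)*1000; print(n,q.round(1).tolist(),q.mean(0).round(1), ((q[0]+q[1])/2).round(1),((q[2]+q[3])/2).round(1))
```

```text
top [[587.9, -66.3], [587.0, -153.0], [631.0, -110.2], [544.6, -108.5]] [ 587.6 -109.5] [ 587.4 -109.7] [ 587.8 -109.4]
side [[628.9, -101.1], [543.1, -103.4], [588.8, -147.6], [583.0, -59.2]] [ 585.9 -102.8] [ 586.  -102.2] [ 585.9 -103.4]
```

Emit:
carry_out(increments=[[40,-0.03,0.04,0.6,0,0,0],[40,-0.03,0.04,1.1,0,0,0],[40,-0.03,0.04,1.4,0,0,0],[40,-0.03,0.04,1.4,0,0,0],[40,-0.03,0.04,1.4,0,0,0],[0,-0.03,0.04,1.4,0,0,0],[0,-0.03,0.04,1.4,0,0,0],[0,-0.03,0.04,1.4,0,0,0],[0,-0.03,0.04,1.4,0,0,0],[0,-0.03,0.04,1.4,0,0,0]])

```text
clock: 20.72
eef_pos: [0.439, -0.2425, 0.0879]
ee_rot: [3.14, -0.0, 1.065]
force: [-0.6, 1.8, 7.1]
opening: 0.016
gripper_force: 58.7
```

Emit:
carry_out(increments=[[0,0,0,-0.6,0,0,0],[0,0,0,-1.2,0,0,0],[0,0,0,-1.7,0,0,0],[0,0,0,-1.7,0,0,0],[0,0,0,-1.7,0,0,0]])

```text
clock: 21.13
eef_pos: [0.4388, -0.2425, 0.1557]
ee_rot: [3.139, -0.0, 1.065]
force: [-0.2, -0.6, -2.2]
opening: 0.0159
gripper_force: 58.9
```

Run:
```python
from h import *
s=manip.sense();print(s["eef_pos"],s["force"],s["opening"])
for n,roi in(("side",(300,420,90,160)),("top",(400,475,190,250))):
    im=manip.grab_frame(n); R=np.zeros(im.shape[:2],bool);R[roi[2]:roi[3],roi[0]:roi[1]]=1
    for c,ar,m in blobs(wood(im)&R,60): print(n,c.round(1),ar,*rect(n,m,s["eef_pos"][2]-.0095))
```

```text
[ 0.43883059 -0.24251179  0.15569281] [-0.18317862 -0.55580821 -2.22795885] 0.015881670604723584
side [351.8 125.6] 452 [ 440.5 -240.5] [87.  91.9] 130.1
top [435.9 217.4] 580 [ 446.3 -221.6] [43.  82.8] 160.9
```

```bash
python3 -c "
from h import *
inc(586.4,-110.2,103,61)"
```

```text
(586.4, -110.2, 103, 61) [4.68 1.66 1.28] [-0.02 -0.    0.  ]
```

Emit:
carry_out(increments=[[0,4.68,1.66,0,0,0,0],[0,4.68,1.66,0,0,0,0],[0,4.68,1.66,0,0,0,0],[0,4.68,1.66,0,0,0,0],[0,4.68,1.66,0,0,0,0],[0,4.68,1.66,0.6,0,0,0],[0,4.68,1.66,1.27,0,0,0],[0,4.68,1.66,1.27,0,0,0],[0,4.68,1.66,1.27,0,0,0],[0,4.68,1.66,1.27,0,0,0],[0,4.68,1.66,1.27,0,0,0]])

```text
clock: 22.15
eef_pos: [0.5878, -0.1119, 0.1054]
ee_rot: [3.139, -0.0, 1.063]
force: [0.0, -0.4, -0.5]
opening: 0.016
gripper_force: 58.9
```

Run:
```python
from h import *
s=manip.sense();print(s["eef_pos"],s["force"],s["opening"])
inc(586.4,-110.2,80,61)
for n,roi in(("top",(340,410,130,200)),("side",(250,330,120,225))):
    im=manip.grab_frame(n); R=np.zeros(im.shape[:2],bool);R[roi[2]:roi[3],roi[0]:roi[1]]=1
    for c,ar,m in blobs(wood(im)&R,60): print(n,c.round(1),ar,*rect(n,m,s["eef_pos"][2]-.0105))
cv2.imwrite("pics/r2.png",cv2.resize(im[130:220,250:330],None,fx=5,fy=5,interpolation=cv2.INTER_CUBIC)[:,:,::-1])
# oblong jar, now open
im=manip.grab_frame("top");V=hsv(im)[...,2]
for v in(165,180,195):
    m=np.zeros(im.shape[:2],bool);m[200:255,400:475]=V[200:255,400:475]>v
    for c,ar,b in blobs(m,100): print(v,c.round(1),ar,*rect("top",b,.066))
a=cv2.resize(im[200:255,400:475],None,fx=5,fy=5,interpolation=cv2.INTER_CUBIC)[:,:,::-1];b=cv2.imread("pics/r2.png")[:,:,:];h=max(a.shape[0],b.shape[0])
cv2.imwrite("pics/r3.png",np.hstack([cv2.copyMakeBorder(q,0,h-q.shape[0],0,0,0) for q in(a,b)]))
```

```text
[ 0.58780329 -0.11190971  0.10544501] [ 0.003099   -0.42059447 -0.4798824 ] 0.016000646394335627
(586.4, -110.2, 80, 61) [ 0.02 -0.05  0.64] [ 0.03 -0.   -0.02]
side [288.9 172.2] 558 [ 589.2 -109.2] [85.3 85.8] 134.7
165 [433.5 224.8] 598 [ 438.5 -239.4] [ 63.1 113.1] 104.2
180 [433.5 225. ] 480 [ 438.6 -239.9] [ 62.  110.3] 104.2
195 [434.  225.4] 341 [ 438.5 -240.1] [ 60.2 108.7] 104.1
```

View pics/r3.png

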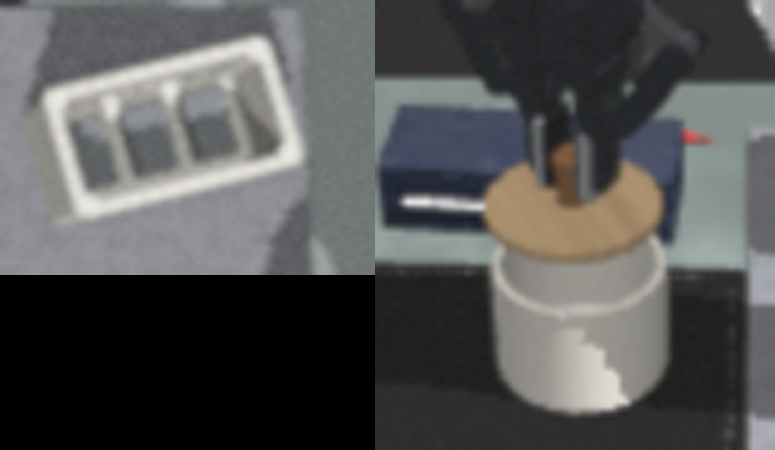

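Side crop: the lid is about 1 px left of the round jar's rim centre, so I'll nudge it and descend. The oblong jar is open, at (438.5, -239.8) and 104°.

Emit:
carry_out(increments=[[0,0.02,-0.06,0.1,0,0,0],[0,0.02,-0.06,0.2,0,0,0],[0,0.02,-0.06,0.3,0,0,0],[0,0.02,-0.06,0.36,0,0,0],[0,0.02,-0.06,0.42,0,0,0],[0,0.02,-0.06,0.48,0,0,0],[0,0.02,-0.06,0.54,0,0,0],[0,0.02,-0.06,0.6,0,0,0],[0,0.02,-0.06,0.64,0,0,0],[0,0.02,-0.06,0.64,0,0,0]])

```text
clock: 23.13
eef_pos: [0.5854, -0.1088, 0.0799]
ee_rot: [-3.141, -0.001, 1.065]
force: [-3.1, 0.8, 7.8]
opening: 0.016
gripper_force: 59.7
```

Emit:
carry_out(increments=[[0,0,0,0.04,0,0,0],[0,0,0,0.04,0,0,0],[0,0,0,0,0,0,0],[40,0,0,0,0,0,0],[40,0,0,0,0,0,0],[40,0,0,0,0,0,0],[40,0,0,-0.6,0,0,0],[40,0,0,-1.3,0,0,0],[40,0,0,-1.9,0,0,0],[40,0,0,-1.9,0,0,0]])

```text
clock: 23.97
eef_pos: [0.5887, -0.1104, 0.1591]
ee_rot: [3.132, -0.002, 1.064]
force: [1.1, -1.1, 0.4]
opening: 0.0402
gripper_force: 0.0
```

Run:
```python
from h import *
inc(573.5,66,110,80)
im=manip.grab_frame("side");R=np.zeros(im.shape[:2],bool);R[150:300,250:330]=1
for c,ar,m in blobs(wood(im)&R,60): print(c.round(1),ar,*rect("side",m,.0695),"|",*rect("side",m,.0775),"|",*rect("side",m,.0225))
```

```text
(573.5, 66, 110, 80) [ 3.67 -2.48  1.21] [ 0.11 -0.01 -3.8 ]
[290.3 180.3] 645 [ 588.  -109.2] [80.8 87.5] 91.6 | [587.  -98.5] [79.7 86.2] 91.6 | [ 593.8 -172.3] [87.5 94.7] 91.6
[293.1 250.1] 1612 [565.4 115. ] [ 93.6 111.5] 80.6 | [564.7 122.6] [ 92.3 110. ] 80.6 | [569.4  70.4] [101.3 120.7] 80.6
```

The round lid is home (its centre at seated height matches the jar). Back to the coaster for the oblong lid.

Emit:
carry_out(increments=[[40,3.67,-2.48,0,0,0,-3.8],[40,3.67,-2.48,0,0,0,-3.8],[40,3.67,-2.48,0,0,0,-3.8],[40,3.67,-2.48,0,0,0,-3.8],[40,3.67,-2.48,0.6,0,0,-3.8],[40,3.67,-2.48,1.21,0,0,-3.8],[40,3.67,-2.48,1.21,0,0,-3.8],[40,3.67,-2.48,1.21,0,0,-3.8],[40,3.67,-2.48,1.21,0,0,-3.8],[40,3.67,-2.48,1.21,0,0,-3.8],[40,3.67,-2.48,1.21,0,0,-3.8]])

```text
clock: 24.93
eef_pos: [0.5708, 0.0665, 0.1073]
ee_rot: [3.139, -0.0, 1.394]
force: [0.8, 0.1, 1.4]
opening: 0.0401
gripper_force: 0.0
```

```bash
python3 -c "
from h import *
inc(573.5,66.2,32,80)"
```

```text
(573.5, 66.2, 32, 80) [0.   0.06 1.88] [ 0.03 -0.   -0.02]
```

Emit:
carry_out(increments=[[40,0,0.05,0.9,0,0,0],[40,0,0.05,1.5,0,0,0],[40,0,0.05,1.88,0,0,0],[40,0,0.05,1.88,0,0,0],[40,0,0.05,1.88,0,0,0],[0,0,0.05,1.88,0,0,0],[0,0,0.05,1.88,0,0,0],[0,0,0.05,1.88,0,0,0],[0,0,0.05,1.88,0,0,0],[0,0,0.05,1.88,0,0,0],[0,0,0.05,1.88,0,0,0]])

```text
clock: 25.85
eef_pos: [0.5733, 0.0671, 0.0327]
ee_rot: [3.138, -0.001, 1.396]
force: [0.2, 0.2, 6.9]
opening: 0.011
gripper_force: 60.6
```

Emit:
carry_out(increments=[[0,0,0,-1,0,0,0],[0,0,0,-2,0,0,0],[0,0,0,-3,0,0,0],[0,0,0,-3,0,0,0],[0,0,0,-3,0,0,0]])

```text
clock: 26.27
eef_pos: [0.5734, 0.0673, 0.1536]
ee_rot: [3.136, -0.002, 1.396]
force: [-0.2, 0.2, -1.6]
opening: 0.0107
gripper_force: 59.6
```

```bash
python3 -c "
from h import *
inc(438.5,-239.8,150,104.2)
inc(438.5,-239.8,150,80)"
```

```text
(438.5, -239.8, 150, 104.2) [-8.15 -1.99  0.06] [ 0.07 -0.01 -4.84]
(438.5, -239.8, 150, 80) [-8.15 -1.99  0.06] [ 0.06 -0.02  0.  ]
```

Emit:
carry_out(increments=[[0,-8.15,-1.99,0,0,0,-4.84],[0,-8.15,-1.99,0,0,0,-4.84],[0,-8.15,-1.99,0,0,0,-4.84],[0,-8.15,-1.99,0,0,0,-4.84],[0,-8.15,-1.99,0,0,0,-4.84],[0,-8.15,-1.99,0,0,0,-4.84],[0,-8.15,-1.99,0,0,0,-4.84],[0,-8.15,-1.99,0,0,0,-4.84],[0,-8.15,-1.99,0,0,0,-4.84],[0,-8.15,-1.99,0,0,0,-4.84],[0,-8.15,-1.99,0,0,0,-4.84],[0,-8.15,-1.99,0,0,0,-4.84]])

```text
clock: 27.27
eef_pos: [0.4371, -0.2378, 0.1499]
ee_rot: [-3.141, -0.003, 1.822]
force: [-0.7, 0.5, -0.5]
opening: 0.0104
gripper_force: 59.5
```

Emit:
carry_out(increments=[[0,0,0,0.6,0,0,0],[0,0,0,1.2,0,0,0],[0,0,0,1.2,0,0,0],[0,0,0,1.2,0,0,0],[0,0,0,1.2,0,0,0]])

```text
clock: 27.68
eef_pos: [0.4378, -0.2393, 0.1035]
ee_rot: [3.141, 0.0, 1.821]
force: [-0.1, -0.3, -0.7]
opening: 0.0102
gripper_force: 59.5
```

Run:
```python
from h import *
s=manip.sense();print(s["eef_pos"],s["force"],s["opening"])
inc(438.5,-239.8,79.7,104.2)
for n,roi in(("top",(400,475,190,255)),("side",(315,380,120,180))):
    im=manip.grab_frame(n); R=np.zeros(im.shape[:2],bool);R[roi[2]:roi[3],roi[0]:roi[1]]=1
    for c,ar,m in blobs(wood(im)&R,60): print(n,c.round(1),ar,*rect(n,m,s["eef_pos"][2]-.0105))
cv2.imwrite("pics/o.png",cv2.resize(im[110:200,305:395],None,fx=5,fy=5,interpolation=cv2.INTER_CUBIC)[:,:,::-1])
```

```text
[ 0.43781034 -0.23926462  0.10350184] [-0.12802336 -0.3044669  -0.66865422] 0.010246471655312958
(438.5, -239.8, 79.7, 104.2) [-0.02  0.01  0.6 ] [0.01 0.   0.02]
top [427.  226.2] 701 [ 433.6 -219. ] [61.7 64.6] 105.6
side [351.6 145.1] 494 [ 438. -240.] [ 62.2 117.4] 104.1
```

View pics/o.png

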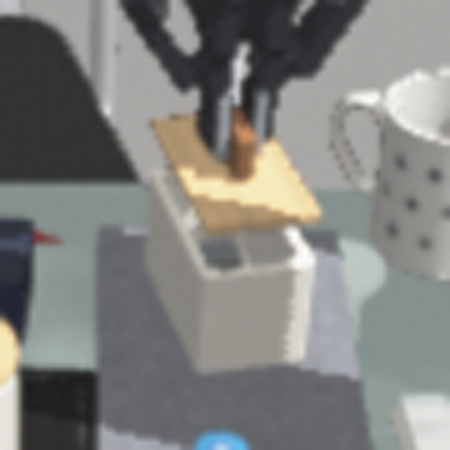

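The oblong lid hangs aligned over its jar (centre (438, -240), 104.1°). Descending.

Emit:
carry_out(increments=[[0,-0.01,0.01,0.1,0,0,0],[0,-0.01,0.01,0.2,0,0,0],[0,-0.01,0.01,0.3,0,0,0],[0,-0.01,0.01,0.36,0,0,0],[0,-0.01,0.01,0.42,0,0,0],[0,-0.01,0.01,0.48,0,0,0],[0,-0.01,0.01,0.54,0,0,0],[0,-0.01,0.01,0.6,0,0,0],[0,-0.01,0.01,0.62,0,0,0],[0,-0.01,0.01,0.62,0,0,0]])

```text
clock: 28.62
eef_pos: [0.4374, -0.2403, 0.0795]
ee_rot: [3.141, -0.0, 1.819]
force: [-3.1, 2.1, 11.0]
opening: 0.0106
gripper_force: 61.3
```

Home height reached. Release, rise, and move clear (up and away from the camera's view of the jars).

Emit:
carry_out(increments=[[40,0,0,0,0,0,0],[40,0,0,0,0,0,0],[40,0,0,0,0,0,0],[40,0,0,-0.6,0,0,0],[40,0,0,-1.4,0,0,0],[40,0,0,-2.4,0,0,0],[40,3,3,-3,0,0,0],[40,3,3,-3,0,0,0],[40,3,3,-3,0,0,0],[40,3,3,-3,0,0,0],[40,3,3,-3,0,0,0],[40,3,3,-3,0,0,0]])

```text
clock: 29.62
eef_pos: [0.526, -0.0902, 0.1978]
ee_rot: [3.14, -0.001, 1.827]
force: [0.2, -0.7, -0.5]
opening: 0.0399
gripper_force: 0.0
```

Run:
```python
from h import *
im=manip.grab_frame("side")
R=np.zeros(im.shape[:2],bool);R[130:180,315:380]=1
for c,ar,m in blobs(wood(im)&R,60): print(c.round(1),ar,*rect("side",m,.0695),"|",*rect("side",m,.0775))
cv2.imwrite("pics/f.png",cv2.resize(im[120:360,240:430],None,fx=2.5,fy=2.5,interpolation=cv2.INTER_CUBIC)[:,:,::-1])
```

```text
[350.9 151.5] 576 [ 437.8 -239.9] [ 62.9 117.2] 104.3 | [ 438.9 -227.3] [ 62.  115.5] 104.3
```

View pics/f.png

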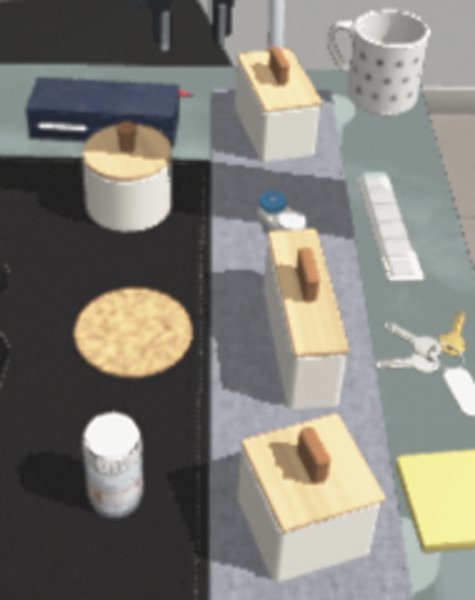

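All four lids sit flush on their own jars, and both bottles (blue cap at 275,205 and the white one at 112,465) stand where they were. Handing in.

```bash
python3 -c "
from rig import manip
print(manip.sign_off())"
```

```text
the job is handed in; nothing more can be done
None
```

All four lids sit flat on their own canisters in the last camera picture, neither of the two bottles on the desk was touched, and the job was handed in at about 30 s; the hand-in gave no verdict.

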